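# Knife-edge check of two nut-mill rotors

## Robot

A 7-joint arm with a two-finger parallel gripper is mounted at the origin on the work surface. World frame = base frame: x ahead of the robot, y to its left, z up, the work surface at z = 0. Lengths are in m, angles in rad, forces in N, time in s.
With the tool pointing down it reaches from about 0.35 to 0.9 m from the base axis. Payload 7.2 kg.
Tool frame: the origin (TCP) lies on the centre line of the jaws, within the pads' length; the fingertips stand 25 mm ahead of it and the grasp point (between the pads) lies 6 mm ahead of it (ctrl.tips_ahead is the y of the fingertips in the tool frame, in m); y points along the fingers, x is the direction in which the jaws open and shut, and the axes are right-handed (so a half turn about y gives the same grasp; the last joint's range is limited). The gripper opens to 85 mm and grips with 20 to 120 N. Pads are 22 mm wide; open, the fingers measure 114 mm over their backs; the gripper's body (76 mm by 85 mm) begins 54 mm behind the grasp point. The pads swing forward as they close: fully open they stand 13 mm farther back than shut.
Start: joints at [-1.406, 0.411, -0.013, 1.596, 0.006, 1.134, -0.082], TCP at [0.144, 0.608, 0.256] pointing down, gripper open.
Joint ranges: [-2.95, 2.95], [-0.29, 1.99], [-1.47, 1.44], [0.14, 2.54], [-1.03, 4.17], [0.13, 1.85], [-2.86, 2.86]. Speed limits (rad/s): [2.39, 2.39, 3.01, 3.01, 3.14, 3.14, 3.14].

## Interface

Orientations are given as a unit quaternion [w, x, y, z].
In Python, from plant import ctrl, hand, optics, order, sensors gives the robot as it stands. Calls block until the motion is done:
- ctrl.move_to(position, orientation): joint-space move of the TCP to a pose.
- ctrl.line_to(position, rot=None, velocity=0.15, max_force=None): straight line of the TCP; rot=None keeps the orientation; velocity is the mean speed in m/s. With max_force (N) it stops when the force on the tool has changed by that much, and returns True; else False.
- ctrl.move_joints(angles): joint-space move.
- hand.grip(opening, grasp_force=None): opening from 0.0 (shut) to 1.0 (fully open); grasp_force is the grip in N (None keeps the last); returns when the fingers have stopped.
- ctrl.pause(seconds).
- ctrl.ik(position, orientation): joint angles nearest the present ones, or None.
- optics.get_image(name): name is "scene" or "top" or "wrist"; returns (picture, depth): 480x640x3 uint8, red, green, blue; 480x640 float32, m along the optical axis (not along the pixel's ray), 0 where there is no reading.
- optics.calibration(name): a dict with "K" (3x3 intrinsics, pixels), "D" ([k1, k2, p1, p2, k3] as OpenCV has them; the pictures are not rectified), "view" (4x4, takes a point from world to camera coordinates). Camera axes: x right, y up, looking along -z (the intrinsics and any distortion apply to the point x, -y, -z); pixel columns grow to the right and rows downward; lengths in m; the calibration is good to about 2 mm. A picture is of the moment at which its call begins: read the wrist's pose just before it. calibration takes no time and is no camera call; for the wrist camera it gives the pose at the moment of the call.
A pose or a line that the arm cannot do raises ctrl.MotionError and nothing moves.
- order.finish_job(): hands the job in, once; it reports no verdict.
Readings, each from a call of its own:
- sensors.read_clock(): time.
- sensors.read_joint_positions(): joint angles.
- sensors.read_dq(): joint speeds.
- sensors.read_tau(): joint torques, N m.
- sensors.read_tcp_pos(): TCP position.
- sensors.read_tcp_rot(): TCP orientation.
- sensors.read_force(): force on the tool from outside, world axes, zero at the start.
- sensors.read_ft_torque(): the same for the moment, N m.
- sensors.read_finger_gap(): opening from 0.0 (shut) to 1.0 (fully open).
Only numpy, scipy, OpenCV 4.12 (cv2) and the standard library are available. Lean on these libraries where they do the work, as an engineer would, in place of code of your own. Each camera call takes 0.05 s, during which the arm holds its last target.

## Task

Check the two spare rotors of the nut mill for balance: set one across the knife edge of the stand with its notch on the edge, let go and see whether it stays level or tips, put it away, and only then do the same with the other. A rotor that stays level goes flat into the rectangular wooden tray, one that tips goes flat into the round white tub; none, one or both may be off balance. Leave the two jars by the stand where they are.

Things in the scene. Friction and masses are not known exactly. Their poses are not given: they have to be found in the camera images.
- rotor_a: Rotor, aluminium bar 130 mm long (x), 20 wide (y), 18 high (z), round ends 28 mm wide; about 0.19 kg. Origin: centre of the underside, z out of the top. Across its underside's middle, along y, a notch 15 mm wide at the mouth narrowing to a 9 mm wide flat roof 8 mm up. Its mass lies at mid-length (to 1.5 mm) or, unseen, 5 to 10 mm off. Starts on the rack, x uphill. Grip it across the 20 mm.
- rotor_b: The other rotor: looks the same, same sizes, origin and axes as rotor_a, beside it on the rack; its mass lies at mid-length or off it, independently of the other one.
- rack: Fixed wooden rack 220 mm wide (y). Its board rises at 35 degrees along +x, away from the robot; rotors lie on it 100 mm apart, middles 75 mm above the table. A rail above their middles (local x -5 to 45 mm, underside 204 mm up) blocks a gripper coming straight down: come in and back out square to the slope, tool leaning about 35 degrees. Origin: footprint centre, table height.
- stand: Fixed balance stand: grey base 160 (x) x 70 (y) x 10 mm, steel blade at its centre 7 mm thick (x), 18 long (y). A rotor sits along the stand's x, notch roof on the blade, underside 8 mm below the blade's top. Let go, a balanced one stays level; an unbalanced one tips about 25 degrees within a second, one end on the base, notch still on the blade. Origin: centre of the underside.
- edge (a point): Middle of the blade's top edge on the stand, 46 mm above the table; axes as the stand's.
- tray: Fixed rectangular open wooden tray for balanced rotors, outside 130 (x) x 200 (y) x 40 mm high, walls and floor 6 mm. Origin: centre of the underside.
- tub: Fixed round open white tub for unbalanced rotors, outside diameter 176 mm at the foot and 184 mm at the rim, 45 mm high, wall 4 mm, floor 5 mm. Origin: centre of the underside.
- jar: Bystander: lidded amber glass jar, 64 mm diameter, 85 mm high, stands beyond the stand. Origin: centre of the underside.
- small_jar: Bystander: small lidded clear glass jar, 50 mm diameter, 65 mm high, between the stand and the tray and tub. Origin: centre of the underside.
There are look-alikes about, which are no part of the job. Of the things that look like the tray, the larger one is meant. Leave any orange look-alike of the rotor_a alone.

How it is judged:
On the way, in this order (a step that is already met when the one before it is completed fails the run):
1. the first rotor rests with its notch on the knife edge, let go, while the other still lies on the rack ((((distance between rotor_a and edge below 0.016 m and contact force between rotor_a and stand above 0.3 N and contact force between rotor_a and the fingers below 0.05 N) and distance of rotor_b from where it was at the start of the episode below 0.02 m) or ((distance between rotor_b and edge below 0.016 m and contact force between rotor_b and stand above 0.3 N and contact force between rotor_b and the fingers below 0.05 N) and distance of rotor_a from where it was at the start of the episode below 0.02 m))), for 0.5 s.
2. the second rotor rests with its notch on the knife edge, let go, the first one put away in the tray or the tub ((((distance between rotor_a and edge below 0.016 m and contact force between rotor_a and stand above 0.3 N and contact force between rotor_a and the fingers below 0.05 N) and ((x of rotor_b in the frame of tray between -0.059 and 0.059 m and y of rotor_b in the frame of tray between -0.094 and 0.094 m and z of rotor_b in the frame of tray below 0.03 m and angle between rotor_b's own z axis and vertical below 0.3 rad) or (horizontal distance between rotor_b and tub below 0.06 m and z of rotor_b in the frame of tub below 0.03 m and angle between rotor_b's own z axis and vertical below 0.3 rad))) or ((distance between rotor_b and edge below 0.016 m and contact force between rotor_b and stand above 0.3 N and contact force between rotor_b and the fingers below 0.05 N) and ((x of rotor_a in the frame of tray between -0.059 and 0.059 m and y of rotor_a in the frame of tray between -0.094 and 0.094 m and z of rotor_a in the frame of tray below 0.03 m and angle between rotor_a's own z axis and vertical below 0.3 rad) or (horizontal distance between rotor_a and tub below 0.06 m and z of rotor_a in the frame of tub below 0.03 m and angle between rotor_a's own z axis and vertical below 0.3 rad))))), for 0.5 s.
At the end, for the whole second after the job is handed in: Each balanced rotor lies flat (within 17 degrees) in the rectangular tray, below its rim, and each unbalanced one (mass 5 mm or more off its middle) flat in the round tub, let go and at rest (((distance between core_a_c0 and rotor_a below 0.018 m and (x of rotor_a in the frame of tray between -0.059 and 0.059 m and y of rotor_a in the frame of tray between -0.094 and 0.094 m and z of rotor_a in the frame of tray below 0.03 m and angle between rotor_a's own z axis and vertical below 0.3 rad)) or (not (distance between core_a_c0 and rotor_a below 0.018 m) and (horizontal distance between rotor_a and tub below 0.06 m and z of rotor_a in the frame of tub below 0.03 m and angle between rotor_a's own z axis and vertical below 0.3 rad))) and contact force between each of rotor_a, rotor_b and the fingers below 0.05 N and linear speed of each of rotor_a, rotor_b below 0.02 m/s and ((distance between core_b_c0 and rotor_b below 0.018 m and (x of rotor_b in the frame of tray between -0.059 and 0.059 m and y of rotor_b in the frame of tray between -0.094 and 0.094 m and z of rotor_b in the frame of tray below 0.03 m and angle between rotor_b's own z axis and vertical below 0.3 rad)) or (not (distance between core_b_c0 and rotor_b below 0.018 m) and (horizontal distance between rotor_b and tub below 0.06 m and z of rotor_b in the frame of tub below 0.03 m and angle between rotor_b's own z axis and vertical below 0.3 rad)))); the robot touches nothing.
It fails at once if a jar by the stand is pushed more than 30 mm or tipped (distance of any of jar, small_jar from where it was at the start of the episode above 0.03 m or angle between any of jar, small_jar's own z axis and vertical above 0.5 rad).
It also fails if it takes over 72 s, if anything falls off the work surface, if the arm or the gripper's body presses on something with over 40 N, if the wrist force passes 120 N, or if a joint passes its speed limit or range.

## Working session

There is one attempt and no reset: what is moved stays moved. The work goes in short steps, each a Python script; the robot and the scene stay as the last script left them, time stands still between calls to the robot, and variables do not carry over. Pictures are saved under pics/ and viewed, and the job is handed in when it is done.

```bash
ls; mkdir -p pics; cat > h.py <<'E'
import numpy as np, cv2
from scipy.spatial.transform import Rotation as R
def save(n,img): cv2.imwrite('pics/'+n+'.png',img[:,:,::-1])
def rays(cal,pts):
    p=cv2.undistortPoints(np.array(pts,float).reshape(-1,1,2),np.array(cal['K'],float),np.array(cal['D'],float)).reshape(-1,2)
    V=np.array(cal['view'],float); d=np.c_[p[:,0],-p[:,1],-np.ones(len(p))]@V[:3,:3]
    return -V[:3,:3].T@V[:3,3], d     # origin, d has unit optical depth
def onplane(cal,pts,z):
    o,d=rays(cal,pts); return o+d*((z-o[2])/d[:,2])[:,None]
def cloud(cal,depth):
    v,u=np.mgrid[0:480,0:640]; o,d=rays(cal,np.c_[u.ravel(),v.ravel()])
    return (o+d*depth.ravel()[:,None]).reshape(480,640,3)
def proj(cal,P):
    V=np.array(cal['view'],float); q=np.atleast_2d(P)@V[:3,:3].T+V[:3,3]; q=q*[1,-1,-1]
    return cv2.projectPoints(q.reshape(-1,1,3),np.zeros(3),np.zeros(3),np.array(cal['K'],float),np.array(cal['D'],float))[0].reshape(-1,2)
E
python3 - <<'E'
from plant import ctrl,hand,optics,order,sensors
from h import *
import pickle
d={}
for n in ('scene','top','wrist'):
    c=optics.calibration(n); im,dp=optics.get_image(n); save(n+'0',im); d[n]=(c,im,dp)
    print(n,np.round(c['view'],3).tolist(),np.round(c['K'],1).tolist(),c['D'],(dp>0).mean())
pickle.dump(d,open('d0.pkl','wb')); print(sensors.read_clock(),sensors.read_tcp_rot(),ctrl.tips_ahead)
E
```

```text
pics
scene [[0.126, 0.992, 0.009, -0.135], [-0.78, 0.093, 0.619, 0.286], [0.613, -0.086, 0.785, -1.311], [0.0, 0.0, 0.0, 1.0]] [[498.0, 0.0, 327.1], [0.0, 498.0, 241.9], [0.0, 0.0, 1.0]] [0.02675244 0.         0.         0.         0.        ] 0.99603515625
top [[-0.026, -0.999, -0.024, 0.11], [0.999, -0.027, 0.04, -0.42], [-0.04, -0.023, 0.999, -1.088], [0.0, 0.0, 0.0, 1.0]] [[471.0, 0.0, 319.6], [0.0, 471.0, 238.2], [0.0, 0.0, 1.0]] [-0.08773761  0.          0.          0.          0.        ] 0.99603515625
wrist [[0.231, 0.973, -0.001, -0.624], [-0.925, 0.22, -0.31, 0.04], [-0.302, 0.073, 0.951, -0.38], [0.0, 0.0, 0.0, 1.0]] [[338.4, 0.0, 312.8], [0.0, 338.4, 235.3], [0.0, 0.0, 1.0]] [-0.0233749  0.         0.         0.         0.       ] 0.99599609375
0.15 [-0.55437675  0.55497491  0.43824002 -0.4388792 ] 0.025
```

View pics/scene0.png

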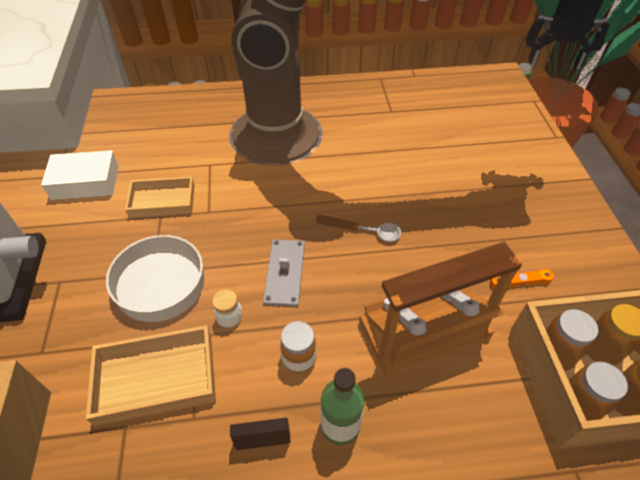

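View pics/top0.png

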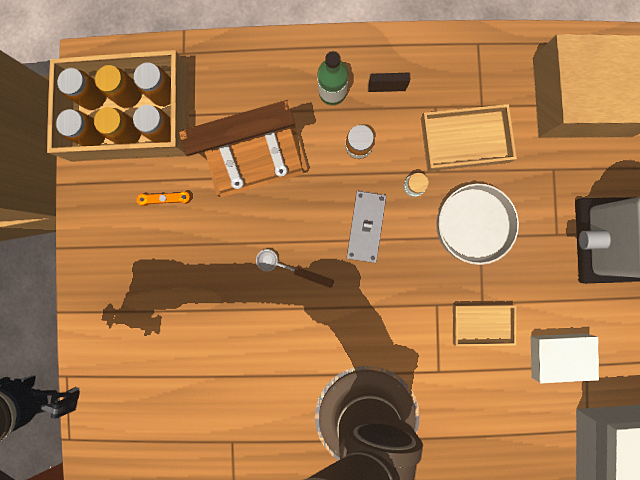

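View pics/wrist0.png

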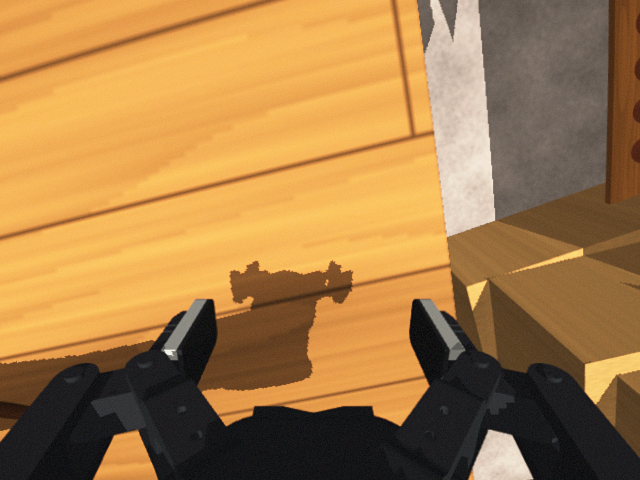

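The top view shows the rotors on the rack at about (231,168) and (277,155), with the orange look-alike at (164,198). The stand is at (367,227), the amber jar at (360,140) and the small jar at (417,183). There are two tray candidates, the larger at (469,137) and the smaller at (485,324); the larger one is meant. The round tub is at (478,223). I'll confirm these in one enlarged crop and measure.

```bash
python3 - <<'E'
from h import *; import pickle
d=pickle.load(open('d0.pkl','rb')); c,im,dp=d['top']; P=cloud(c,dp)
np.set_printoptions(precision=4,suppress=True)
for n,p in dict(rotA=(231,168),rotB=(277,155),orange=(175,197),blade=(368,226),base=(370,245),tray=(469,137),tray2=(485,324),tub=(478,223),jar=(360,137),sj=(418,181),rail=(240,127),bottle=(333,62),spoon=(266,260),table=(300,230)).items(): print(n,P[p[1],p[0]])
def s(d,x0,y0,x1,y1,f): return cv2.resize(d[y0:y1,x0:x1],None,fx=f,fy=f,interpolation=cv2.INTER_CUBIC)
save('crop_top',s(im,130,95,530,345,2))
save('crop_rack',s(im,170,90,320,210,5))
c2,im2,dp2=d['scene']; save('crop_rs',s(im2,350,230,570,380,3.6))
save('crop_stand',s(im,340,180,400,270,6))
E
```

```text
rotA [0.5804 0.2894 0.081 ]
rotB [0.6061 0.1867 0.0802]
orange [0.5285 0.4371 0.0191]
blade [ 0.4457 -0.0116  0.0448]
base [ 0.4036 -0.0177  0.0099]
tray [ 0.6522 -0.26    0.0103]
tray2 [ 0.2117 -0.2823  0.0042]
tub [ 0.4483 -0.2731  0.0067]
jar [0.6399 0.0027 0.0826]
sj [ 0.542  -0.1247  0.0628]
rail [0.6316 0.2412 0.222 ]
bottle [0.763  0.059  0.1999]
spoon [0.375  0.2267 0.0008]
table [0.4434 0.1448 0.0023]
```

View pics/crop_rack.png

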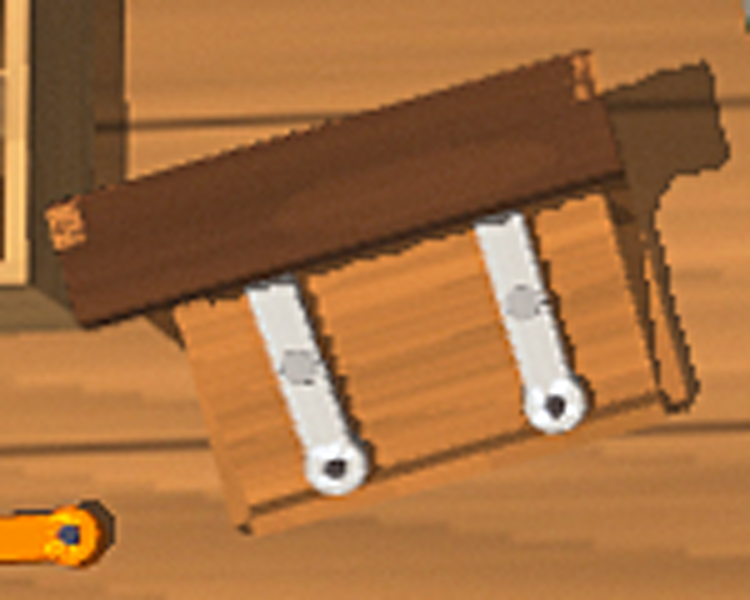

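View pics/crop_top.png

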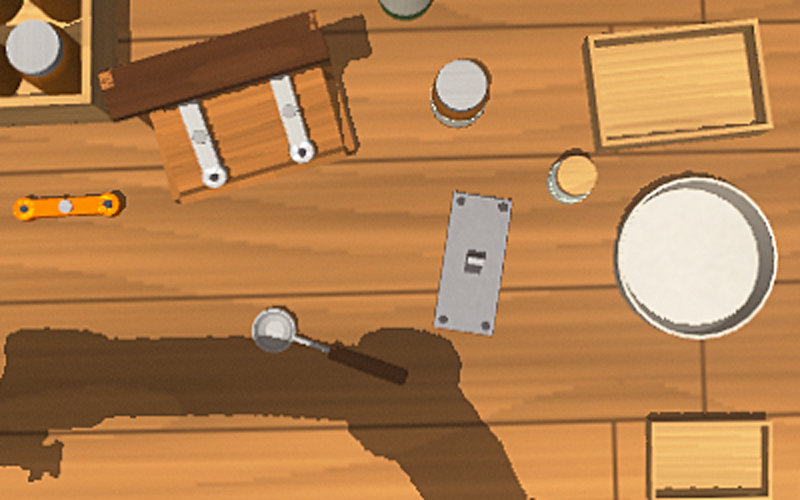

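View pics/crop_rs.png

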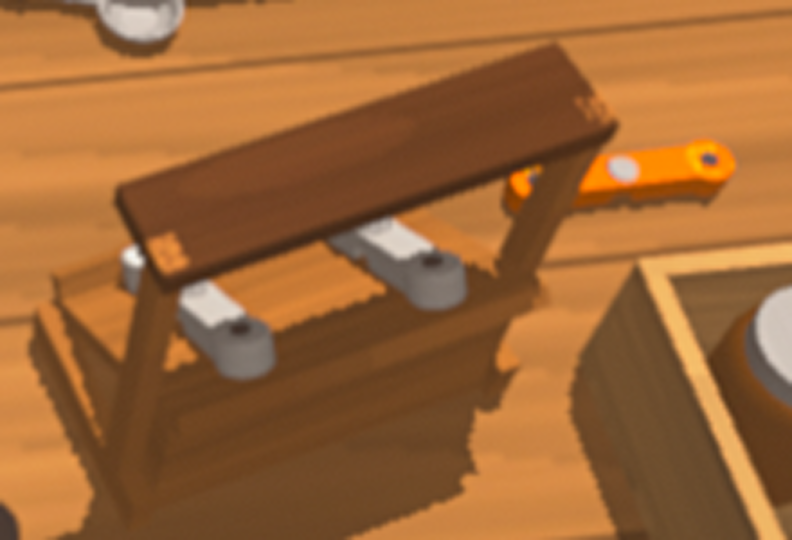

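The crop confirms it: two aluminium rotors on the rack, each with a light disc at mid-length. The orange bar at top (164,198) is the look-alike, to be left alone. The upper tray at (469,137) is larger than the one at (485,324), so it is the one meant. Next I'll measure the fixed places from the top and scene views.

```bash
python3 - <<'E'
from h import *; import pickle
from plant import sensors
np.set_printoptions(precision=4,suppress=True)
d=pickle.load(open('d0.pkl','rb'))
# tool->cam
q=sensors.read_tcp_rot(); T=np.eye(4); T[:3,:3]=R.from_quat([*q[1:],q[0]]).as_matrix(); T[:3,3]=sensors.read_tcp_pos()
print('tool axes cols\n',T[:3,:3]); C=np.linalg.inv(T)@np.linalg.inv(d['wrist'][0]['view']); print('cam in tool\n',C)
c,im,dp=d['top']; c2,im2,dp2=d['scene']
hsv=cv2.cvtColor(im,cv2.COLOR_RGB2HSV); hs2=cv2.cvtColor(im2,cv2.COLOR_RGB2HSV)
def big(mask,box):
    m=np.zeros_like(mask); x0,y0,x1,y1=box; m[y0:y1,x0:x1]=mask[y0:y1,x0:x1]
    m=cv2.morphologyEx(m,cv2.MORPH_CLOSE,np.ones((3,3)))
    cs,_=cv2.findContours(m,cv2.RETR_EXTERNAL,cv2.CHAIN_APPROX_NONE); return max(cs,key=cv2.contourArea).reshape(-1,2)
grey=lambda h,s=60,lo=70:((h[:,:,1]<s)&(h[:,:,2]>lo)).astype(np.uint8)
def rect(P): 
    (x,y),(w,h),a=cv2.minAreaRect((P[:,:2]*1000).astype(np.float32)); return x,y,w,h,a
# stand base
for nm,cc,h,b in (('top',c,hsv,(340,180,400,270)),('scene',c2,hs2,(258,232,310,312))):
    k=big(grey(h),b); print(nm,'stand base',rect(onplane(cc,k,0.01)))
# tub
for nm,cc,h,b in (('top',c,hsv,(430,170,530,270)),('scene',c2,hs2,(100,230,210,330))):
    k=big(grey(h,60,110),b); p=onplane(cc,k,0.045); (x,y),r=cv2.minEnclosingCircle((p[:,:2]*1000).astype(np.float32)); print(nm,'tub',x,y,r)
# tray by depth heights
for nm,cc,D,b in (('top',c,dp,(410,95,530,180)),('scene',c2,dp2,(80,320,225,430))):
    P=cloud(cc,D); m=((P[:,:,2]>0.033)&(P[:,:,2]<0.05)).astype(np.uint8); k=big(m,b); print(nm,'tray rim',rect(onplane(cc,k,0.04)),np.median(P[b[1]:b[3],b[0]:b[2],2][m[b[1]:b[3],b[0]:b[2]]>0]))
# blade
for nm,cc,D,b in (('top',c,dp,(355,210,382,245)),('scene',c2,dp2,(272,250,298,285))):
    P=cloud(cc,D)[b[1]:b[3],b[0]:b[2]].reshape(-1,3); q=P[P[:,2]>0.038]; print(nm,'blade',len(q),q.mean(0),q[:,2].max())
E
```

```text
tool axes cols
 [[ 0.2307 -0.0002 -0.973 ]
 [ 0.973  -0.0012  0.2307]
 [-0.0012 -1.     -0.0001]]
cam in tool
 [[ 1.      0.0006  0.0004 -0.0003]
 [ 0.0002  0.3103 -0.9506 -0.1171]
 [-0.0007  0.9506  0.3103  0.0793]
 [ 0.      0.      0.      1.    ]]
top stand base (447.8128967285156, -10.041091918945312, 69.48373413085938, 160.23773193359375, 79.84892272949219)
scene stand base (449.3533630371094, -10.472110748291016, 68.38695526123047, 161.37332153320312, 79.90971374511719)
top tub 444.193359375 -260.0777893066406 93.4825439453125
scene tub 455.5064697265625 -260.93524169921875 101.17675018310547
top tray rim (647.4790649414062, -252.22967529296875, 133.1721954345703, 201.86058044433594, 4.543149471282959) 0.03932308016606467
scene tray rim (649.212890625, -253.32508850097656, 133.51437377929688, 201.3616485595703, 4.565145969390869) 0.03900691217520569
top blade 30 [ 0.4398 -0.0016  0.1511] 1.1057879770664785
scene blade 52 [ 0.5164 -0.0085  0.1379] 0.8538886535473501
```

View pics/crop_stand.png

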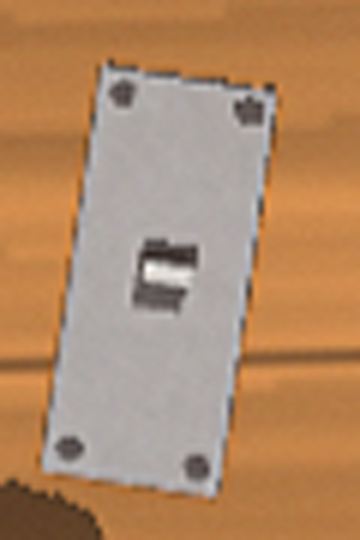

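The stand measures 160 x 69 mm at (0.4485,-0.0103) with yaw -10°, and the tray 133 x 202 mm at (0.648,-0.253) with yaw 4.5°. Both match the given sizes. Now I'll look at the rotors with the wrist camera, square to the slope, from two places.

```bash
cat >> h.py <<'E'
def quat(M): q=R.from_matrix(M).as_quat(); return [q[3],*q[:3]]
def tool(yaw,lean=0.0):
    """tool x = local +y, fingers down; lean>0 tips fingers toward local +x (square to a slope rising along +x by lean)"""
    c,s=np.cos(yaw),np.sin(yaw); Z=np.array([[c,-s,0],[s,c,0],[0,0,1.]])
    d=np.array([np.sin(lean),0,-np.cos(lean)]); x=np.array([0,1.,0]); return Z@np.c_[x,d,np.cross(x,d)]
E
python3 - <<'E'
from plant import ctrl,hand,optics,order,sensors
from h import *; import pickle
yaw=np.radians(14); M=tool(yaw,np.radians(35)); n=-M[:,1]; y=M[:,0]
A=np.array([.580,.289,.084])
p1=A+.13*n; p2=p1-.1*y
print(ctrl.ik(list(p1),quat(M)),ctrl.ik(list(p2),quat(M)))
ctrl.move_to(list(p1),quat(M)); print(sensors.read_clock())
d={}
for i,p in ((1,p1),(2,p2)):
    if i==2: ctrl.line_to(list(p))
    c=optics.calibration('wrist'); im,dp=optics.get_image('wrist'); save(f'w{i}',im); d[i]=(c,im,dp)
pickle.dump(d,open('d1.pkl','wb')); print(sensors.read_clock(),sensors.read_tcp_pos())
E
```

```text
[-1.05762742  0.20335754  0.37530852  2.27281103  0.98983614  0.2238819
  0.17990919] [-0.47312753  0.16534211 -0.00886696  2.30170698  1.06116367  0.15661876
  0.31994822]
1.975
3.1667 [0.53183354 0.17406386 0.19050308]
```

View pics/w1.png

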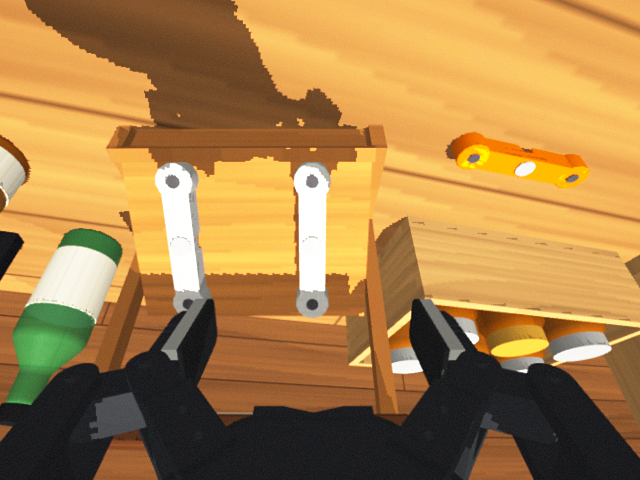

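View pics/w2.png

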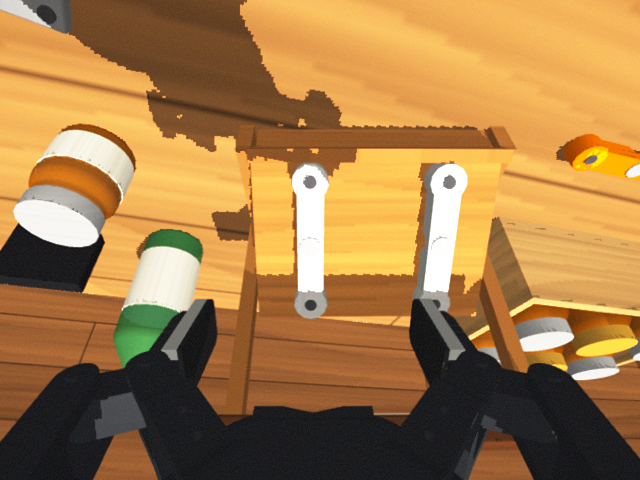

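In w1, rotor A's hub holes are at (312,181) and (313,304), B's at (173,181) and (189,304). In w2, B's are at (310,182) and (311,305), A's at (449,182) and about (432,302). I'll triangulate these.

```bash
cat >> h.py <<'E'
def tri(c1,p1,c2,p2):
    o1,d1=rays(c1,[p1]);o2,d2=rays(c2,[p2]); d1=d1[0];d2=d2[0]
    t=np.linalg.lstsq(np.c_[d1,-d2],o2-o1,rcond=None)[0]; a=o1+t[0]*d1;b=o2+t[1]*d2; return (a+b)/2,np.linalg.norm(a-b)
def dark(im,p,r=9,thr=110):
    x,y=p; g=cv2.cvtColor(im,cv2.COLOR_RGB2GRAY)[y-r:y+r+1,x-r:x+r+1]; m=(g<thr).astype(np.uint8)
    n,l,st,ce=cv2.connectedComponentsWithStats(m); k=1+np.argmin([np.hypot(*(ce[i]-r))+ (50 if st[i,4]<12 else 0) for i in range(1,n)])
    return ce[k]+[x-r,y-r],st[k,4]
E
python3 - <<'E'
from h import *; import pickle
np.set_printoptions(precision=4,suppress=True)
d=pickle.load(open('d1.pkl','rb')); (c1,i1,D1),(c2,i2,D2)=d[1],d[2]
px=dict(A_low=((312,181),(449,182)),A_hi=((313,304),(432,301)),B_low=((173,181),(310,182)),B_hi=((189,303),(311,305)))
Pt={}
for k,(a,b) in px.items():
    a,na=dark(i1,a);b,nb=dark(i2,b); X,e=tri(c1,a,c2,b); Pt[k]=X; 
    print(k,a,na,b,nb,X,'gap',round(e,4),'depth',cloud(c1,D1)[int(a[1]),int(a[0])])
for r in 'AB':
    v=Pt[r+'_hi']-Pt[r+'_low']; m=(Pt[r+'_hi']+Pt[r+'_low'])/2
    print(r,'mid top',m,'len',np.linalg.norm(v),'slope',np.degrees(np.arcsin(v[2]/np.linalg.norm(v))),'yaw',np.degrees(np.arctan2(v[1],v[0])))
a=(Pt['A_low']+Pt['A_hi'])/2;b=(Pt['B_low']+Pt['B_hi'])/2; print('sep',a-b,np.linalg.norm(a-b))
for k,c,D,im in ((1,c1,D1,i1),):
    save('w1c',cv2.resize(im[150:320,150:340],None,fx=4,fy=3.5,interpolation=cv2.INTER_CUBIC))
# board points
P=cloud(c1,D1); print('board',P[220,245],P[250,245],P[200,245])
E
```

```text
Traceback (most recent call last):
  File "h.py", line 26, in dark
    n,l,st,ce=cv2.connectedComponentsWithStats(m); k=1+np.argmin([np.hypot(*(ce[i]-r))+ (50 if st[i,4]<12 else 0) for i in range(1,n)])
                                                       ~~~~~~~~~^^^^^^^^^^^^^^^^^^^^^^^^^^^^^^^^^^^^^^^^^^^^^^^^^^^^^^^^^^^^^^^^^^^^^^^
ValueError: attempt to get argmin of an empty sequence
```

```bash
sed -i 's/m=(g<thr).astype(np.uint8)/c0=g[r-2:r+3,r-2:r+3].min(); m=(g<c0+0.4*(np.median(g)-c0)).astype(np.uint8)/; s/r=9,thr=110/r=9/' h.py
cat > rot.py <<'E'
from h import *; import pickle
np.set_printoptions(precision=4,suppress=True)
d=pickle.load(open('d1.pkl','rb')); (c1,i1,D1),(c2,i2,D2)=d[1],d[2]
px=dict(A_low=((312,181),(449,182)),A_hi=((313,304),(432,301)),B_low=((173,181),(310,182)),B_hi=((189,303),(311,305)))
Pt={}
for k,(a,b) in px.items():
    a,na=dark(i1,a);b,nb=dark(i2,b); X,e=tri(c1,a,c2,b); Pt[k]=X; 
    print(k,a,na,b,nb,X,'gap',round(e,4),'depth',cloud(c1,D1)[int(a[1]),int(a[0])])
for r in 'AB':
    v=Pt[r+'_hi']-Pt[r+'_low']; m=(Pt[r+'_hi']+Pt[r+'_low'])/2
    print(r,'mid top',m,'len',np.linalg.norm(v),'slope',np.degrees(np.arcsin(v[2]/np.linalg.norm(v))),'yaw',np.degrees(np.arctan2(v[1],v[0])))
a=(Pt['A_low']+Pt['A_hi'])/2;b=(Pt['B_low']+Pt['B_hi'])/2; print('sep',a-b,np.linalg.norm(a-b))
save('w1c',cv2.resize(i1[150:320,150:340],None,fx=4,fy=3.5,interpolation=cv2.INTER_CUBIC))
save('w2c',cv2.resize(i2[150:320,280:470],None,fx=4,fy=3.5,interpolation=cv2.INTER_CUBIC))
P=cloud(c1,D1); print('board',P[220,245],P[250,245],P[200,245])
E
python3 rot.py
```

```text
A_low [311.5702 181.1488] 121 [448.9692 181.9769] 130 [0.5495 0.2812 0.0597] gap 0.0 depth [0.5489 0.2806 0.0602]
A_hi [311.8723 304.1064] 94 [436.3939 302.9394] 33 [0.625  0.3001 0.1202] gap 0.0012 depth [0.63   0.3006 0.1184]
B_low [171.9925 181.1269] 134 [309.352 181.728] 125 [0.5745 0.1811 0.0593] gap 0.0001 depth [0.5746 0.1803 0.0592]
B_hi [187.127  303.3492] 63 [310.0549 304.7033] 91 [0.6535 0.2009 0.1188] gap 0.0005 depth [0.6541 0.2006 0.1179]
A mid top [0.5873 0.2906 0.0899] len 0.0986334931450156 slope 37.864172571233496 yaw 14.065828375614462
B mid top [0.614  0.191  0.0891] len 0.10088186352070229 slope 36.10217354670451 yaw 14.094835278871974
sep [-0.0267  0.0996  0.0009] 0.10314541588145502
board [0.601  0.2376 0.0641] [0.6219 0.2412 0.0795] [0.5882 0.2352 0.0539]
```

View pics/w1c.png

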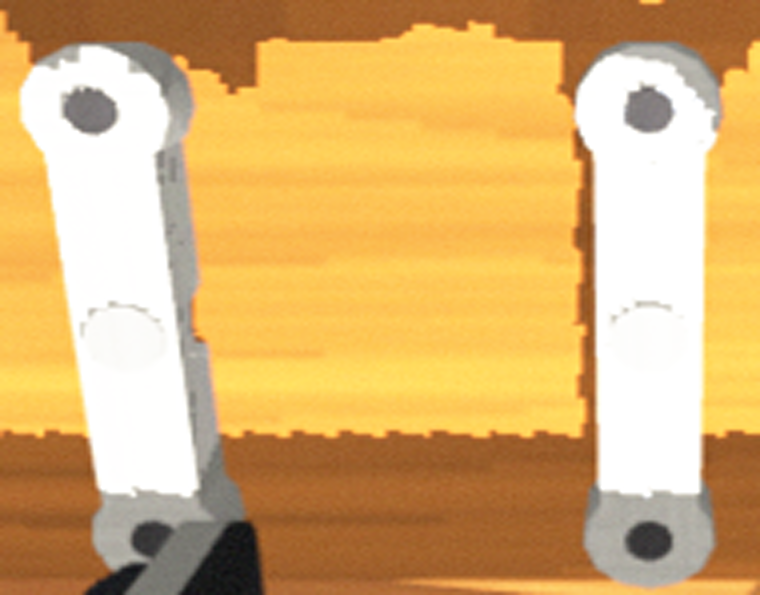

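View pics/w2c.png

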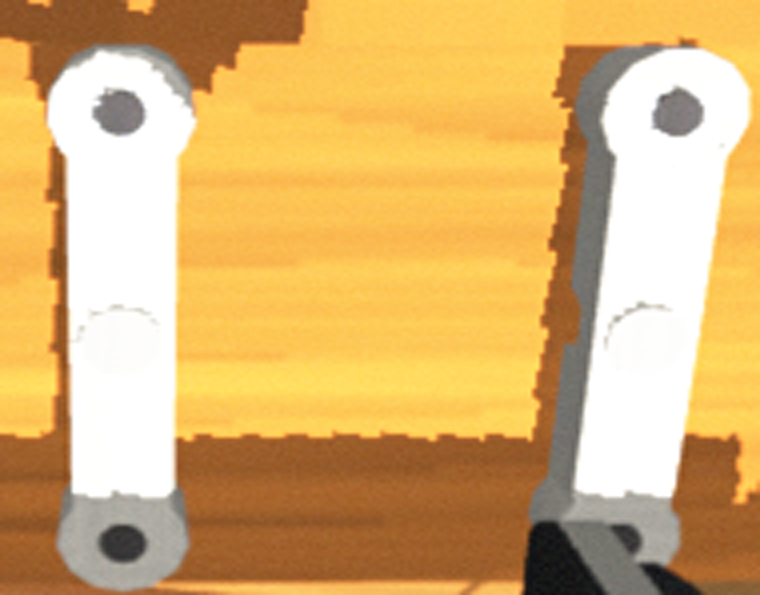

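A's upper hole is partly hidden in w2 by the finger, which biases it, so I'll use A_low plus 51 mm along the axis instead. The tops are then at A (0.590,0.291,0.089) and B (0.614,0.191,0.089). The underside comes out at z≈0.074, which matches the 75 mm in the text. The hole spacing is about 101 mm (102 expected), slope 36°, yaw 14°. I'll start with B.

```bash
cat > g.py <<'E'
from plant import ctrl,hand,optics,order,sensors
from h import *; import pickle,sys
np.set_printoptions(precision=4,suppress=True)
TOP=0.009   # TCP above rotor top
RY=np.radians(14.05); SY=np.radians(-10.0); ST=np.array([.4487,-.0102])
def pick(top):
    M=tool(RY,np.radians(35)); n=-M[:,1]; top=np.array(top)
    hand.grip(0.5)
    ctrl.move_to(list(top+.13*n),quat(M))
    ctrl.line_to(list(top+.04*n),velocity=.15)
    r=ctrl.line_to(list(top+TOP*n),velocity=.05,max_force=8)
    print('hit',r,sensors.read_tcp_pos(),top+TOP*n)
    hand.grip(0.0,50); print('gap',sensors.read_finger_gap())
    ctrl.line_to(list(top+.06*n),velocity=.1); ctrl.line_to(list(top+.15*n),velocity=.25)
    print('gap',sensors.read_finger_gap(),sensors.read_clock())
def look(nm):
    c=optics.calibration('wrist'); im,dp=optics.get_image('wrist'); save(nm,im); pickle.dump((c,im,dp),open(nm+'.pkl','wb'))
E
python3 - <<'E'
from g import *
pick([.6140,.1910,.0890])
M=tool(SY); q=quat(M)
print(ctrl.ik([*ST,.14],q))
ctrl.move_to([*ST,.12],q); look('s1'); print(sensors.read_clock(),sensors.read_tcp_pos(),sensors.read_finger_gap())
E
```

```text
Traceback (most recent call last):
  File "g.py", line 10, in pick
    ctrl.line_to(list(top+.04*n),velocity=.15)
    ~~~~~~~~~~~~^^^^^^^^^^^^^^^^^^^^^^^^^^^^^^
plant.MotionError: the arm cannot follow that straight line within its joint ranges
```

```bash
python3 - <<'E'
from g import *
print(sensors.read_clock(), np.round(sensors.read_joint_positions(),3))
F=np.diag([-1,1,-1.])
for nm,top in (('A',[.590,.2913,.089]),('B',[.614,.191,.089])):
  for flip in (0,1):
    for lean in (35,30,25):
      M0=tool(RY,np.radians(35)); n=-M0[:,1]
      M=tool(RY,np.radians(lean)); M=M@F if flip else M
      for s in (.009,.04,.08,.13):
        j=ctrl.ik(list(np.array(top)+s*n),quat(M)); print(nm,flip,lean,s,None if j is None else np.round(j,2))
E
```

```text
3.9083 [-0.547  0.167  0.09   2.283  0.876  0.143  0.514]
A 0 35 0.009 [-0.83  0.49  0.23  2.16  2.02  0.14 -0.83]
A 0 35 0.04 [-0.89  0.42  0.28  2.19  1.73  0.13 -0.54]
A 0 35 0.08 [-0.96  0.33  0.33  2.22  1.26  0.15 -0.08]
A 0 35 0.13 [-0.93  0.21  0.25  2.24  0.97  0.25  0.21]
A 0 30 0.009 [-0.76  0.48  0.16  2.09  0.96  0.14  0.26]
A 0 30 0.04 [-0.71  0.41  0.09  2.12  0.91  0.2   0.31]
A 0 30 0.08 [-0.69  0.33  0.03  2.14  0.81  0.27  0.41]
A 0 30 0.13 [-0.62  0.22 -0.07  2.16  0.71  0.36  0.5 ]
A 0 25 0.009 [-0.53  0.49 -0.1   2.02  0.73  0.3   0.54]
A 0 25 0.04 [-0.55  0.42 -0.09  2.04  0.65  0.33  0.61]
A 0 25 0.08 [-0.54  0.34 -0.13  2.07  0.58  0.38  0.66]
A 0 25 0.13 [-0.44  0.25 -0.26  2.09  0.55  0.47  0.68]
A 1 35 0.009 [-0.78  0.49  0.17  2.16  1.95  0.16  2.39]
A 1 35 0.04 [-0.81  0.42  0.18  2.18  1.68  0.17  2.66]
A 1 35 0.08 None
A 1 35 0.13 [-1.45  0.27  0.86  2.27  0.22  0.13 -2.2 ]
A 1 30 0.009 [-0.79  0.48  0.2   2.1   0.89  0.13 -2.82]
A 1 30 0.04 [-1.12  0.47  0.61  2.14 -0.62  0.13 -1.36]
A 1 30 0.08 [-1.14  0.37  0.59  2.17 -0.04  0.17 -1.92]
A 1 30 0.13 
[... 840 characters left out ...]
.08 [-0.33  0.31 -0.11  2.12  0.39  0.31  1.04]
B 0 25 0.13 [-0.2   0.21 -0.27  2.13  0.38  0.4   1.04]
B 1 35 0.009 [-0.42  0.46 -0.02  2.19  2.35  0.16  2.2 ]
B 1 35 0.04 [-0.42  0.39 -0.02  2.22  2.1   0.14  2.45]
B 1 35 0.08 None
B 1 35 0.13 [-0.46  0.17 -0.01  2.28  0.94  0.16 -2.69]
B 1 30 0.009 None
B 1 30 0.04 [-0.24  0.4  -0.23  2.15  1.13  0.2  -2.83]
B 1 30 0.08 [-0.75  0.3   0.36  2.21 -0.13  0.13 -1.63]
B 1 30 0.13 [-0.97  0.19  0.59  2.24 -0.08  0.22 -1.67]
B 1 25 0.009 [-0.57  0.47  0.2   2.08 -0.11  0.17 -1.63]
B 1 25 0.04 [-0.65  0.4   0.28  2.11 -0.18  0.21 -1.57]
B 1 25 0.08 [-0.77  0.32  0.41  2.14 -0.21  0.27 -1.54]
B 1 25 0.13 [-0.92  0.21  0.55  2.17 -0.12  0.36 -1.63]
```

The straight line ran joint 6 into its lower limit. There is another arm posture for B with joint 6 well clear, so I'll enter through that one, still leaning square to the slope.

```bash
python3 - <<'E'
from g import *
top=np.array([.614,.191,.089]); M=tool(RY,np.radians(35)); n=-M[:,1]
j=ctrl.ik(list(top+.08*n),quat(M)); print(np.round(j,2))
ctrl.move_joints(list(j)); print(sensors.read_tcp_pos(),top+.08*n,sensors.read_finger_gap())
try:
    r=ctrl.line_to(list(top+.04*n),velocity=.12); print('down',np.round(sensors.read_joint_positions(),2))
    look('b1')
except Exception as e: print(e)
print(sensors.read_clock())
E
```

```text
[-0.09  0.32 -0.42  2.23  1.56  0.25 -0.11]
[0.5691 0.1791 0.154 ] [0.5695 0.1799 0.1545] 0.4977004849431857
down [-0.07  0.43 -0.45  2.2   1.79  0.29 -0.31]
5.1333
```

View pics/b1.png

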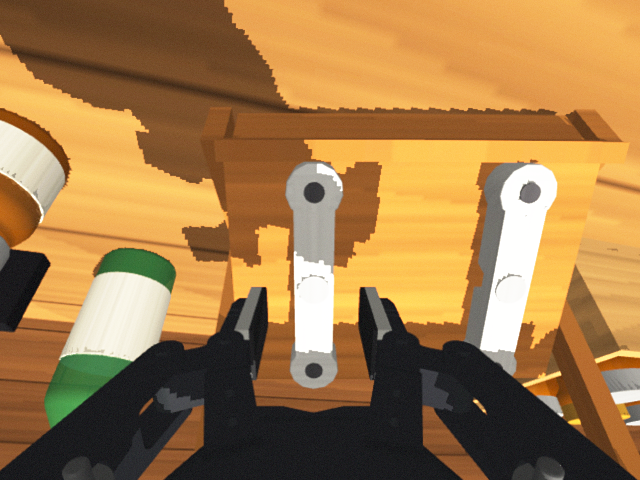

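The jaws are centred on rotor B (holes at (315,192) and (314,370)). The fingers have room on both sides and the rail is clear. I'll go on to the grasp.

```bash
python3 - <<'E'
from g import *
top=np.array([.614,.191,.089]); M=tool(RY,np.radians(35)); n=-M[:,1]
r=ctrl.line_to(list(top+TOP*n),velocity=.06,max_force=8)
print('hit',r,sensors.read_tcp_pos(),top+TOP*n)
hand.grip(0.0,50); print('gap',sensors.read_finger_gap(),sensors.read_force())
ctrl.line_to(list(top+.08*n),velocity=.15)
print('gap',sensors.read_finger_gap(),sensors.read_clock(),sensors.read_force())
q=quat(tool(SY)); print(ctrl.ik([*ST,.12],q))
ctrl.move_to([*ST,.115],q); look('s1'); print(sensors.read_clock(),sensors.read_tcp_pos(),sensors.read_finger_gap())
E
```

```text
hit False [0.6089 0.1897 0.0965] [0.609  0.1897 0.0964]
gap 0.22046358062725116 [-4.7613 -1.746   5.9229]
gap 0.22317365192953256 6.7583 [ 0.0918 -0.5644 -1.5917]
[ 0.4614  0.3748 -0.6528  2.1161  0.3321  0.7505  0.9922]
7.925 [ 0.449  -0.01    0.1147] 0.2216594757925249
```

View pics/s1.png

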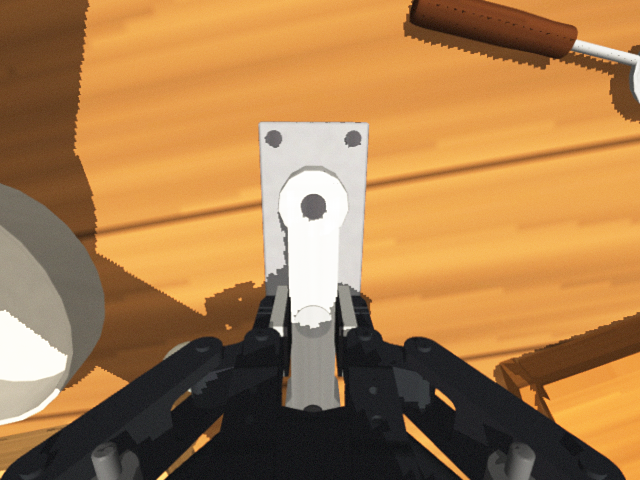

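Rotor B is held: the gap of 0.22 is about 19 mm, and its near hole shows at (314,207). The stand's near bolts are at (274,139) and (353,138). I'll check the in-hand offset and the stand position from this view.

```bash
cat > chk.py <<'E'
from h import *; import pickle,sys
np.set_printoptions(precision=4,suppress=True)
c,im,dp=pickle.load(open(sys.argv[1]+'.pkl','rb')); h=tuple(map(int,sys.argv[2].split(','))); zt=float(sys.argv[3]); tcp=np.array(list(map(float,sys.argv[4].split(','))))
S=tool(np.radians(-10)); X=-S[:,2]; Y=S[:,0]
a,n=dark(im,h,12); P=onplane(c,[a],zt)[0]; D=cloud(c,dp); Pd=D[int(a[1]),int(a[0])]
print('hole',a,n,'rel tcp in stand axes plane',(P-tcp)@X,(P-tcp)@Y,'depth',(Pd-tcp)@X,(Pd-tcp)@Y,Pd[2])
hs=cv2.cvtColor(im,cv2.COLOR_RGB2HSV)
if len(sys.argv)>5:
    b=[dark(im,tuple(map(int,s.split(','))),10)[0] for s in sys.argv[5:]]; Q=onplane(c,b,.0105); print('bolts',b,Q)
    m=Q.mean(0); print('bolt mid rel nominal stand centre', (m-[.4487,-.0102,0])@X,(m-[.4487,-.0102,0])@Y)
E
python3 chk.py s1 314,207 .106 .449,-.010,.1147 274,139 353,138
python3 - <<'E'
from h import *; import pickle
c,im,dp=pickle.load(open('s1.pkl','rb'))
# base corners + sides
hs=cv2.cvtColor(im,cv2.COLOR_RGB2HSV); m=((hs[:,:,1]<50)&(hs[:,:,2]>120)).astype(np.uint8); m[:,:200]=0;m[:,420:]=0; m[260:]=0
k=max(cv2.findContours(m,cv2.RETR_EXTERNAL,cv2.CHAIN_APPROX_NONE)[0],key=cv2.contourArea).reshape(-1,2)
S=tool(np.radians(-10)); X=-S[:,2]; Y=S[:,0]
P=(onplane(c,k,.01)-[.4487,-.0102,.01])
print('near edge x',(P@X).min(),'y range at rows<170',(P@Y)[k[:,1]<165].min(),(P@Y)[k[:,1]<165].max())
c,im,dp=pickle.load(open('d0.pkl','rb'))['top']
for p in ((274,139),):pass
b=[dark(im,q,4)[0] for q in ((360,196),(381,198),(373,257),(351,254))]; Q=onplane(c,b,.01); print(b,Q,Q.mean(0))
E
```

```text
hole [310.     208.4167] 12 rel tcp in stand axes plane -0.04889086569562451 -0.0016021259002555208 depth -0.04870537920662797 -0.0016144219225777269 0.1045478300238164
bolts [array([273.3911, 138.4257]), array([352.7744, 138.5949])] [[ 0.3745 -0.0226  0.0105]
 [ 0.3833  0.0266  0.0105]]
bolt mid rel nominal stand centre -0.0708258407772213 -0.00011250561839887168
near edge x -0.08078239269760128 y range at rows<170 -0.03435449538391377 0.03431948615786871
[array([359.91666667, 195.33333333]), array([381.0625, 197.9375]), array([372.38461538, 257.38461538]), array([351.15384615, 254.23076923])] [[ 0.52020335  0.00223646  0.01      ]
 [ 0.51273662 -0.04692003  0.01      ]
 [ 0.37468708 -0.02238896  0.01      ]
 [ 0.38331839  0.02667253  0.01      ]] [ 0.44773636 -0.0101      0.01      ]
```

The rotor sits about +1.5 mm along the tool axis and the stand is about -0.8 mm from nominal, so I'll shift the TCP -2 mm along stand x. Then lower with a force guard, release and watch.

```bash
cat >> g.py <<'E'
def balance(nm,dx,z=.066):
    S=tool(SY); X=-S[:,2]; p=np.array([*ST,0])+dx*X
    ctrl.line_to([p[0],p[1],.08],velocity=.15)
    r=ctrl.line_to([p[0],p[1],z],velocity=.03,max_force=4)
    print('lowered',r,sensors.read_tcp_pos(),sensors.read_force())
    hand.grip(0.42); print('gap',sensors.read_finger_gap(),sensors.read_clock())
    ctrl.pause(1.2); look(nm)
    im,dp=optics.get_image('scene'); save(nm+'_sc',cv2.resize(im[220:330,240:340],None,fx=5,fy=5,interpolation=cv2.INTER_CUBIC)); print(sensors.read_clock())
E
python3 -c "
from g import *
balance('s2',-.002)"
```

```text
lowered True [ 0.4467 -0.01    0.066 ] [-0.5608  0.2576  6.8707]
gap 0.4189959913378644 9.1167
10.4167
```

View pics/s2.png

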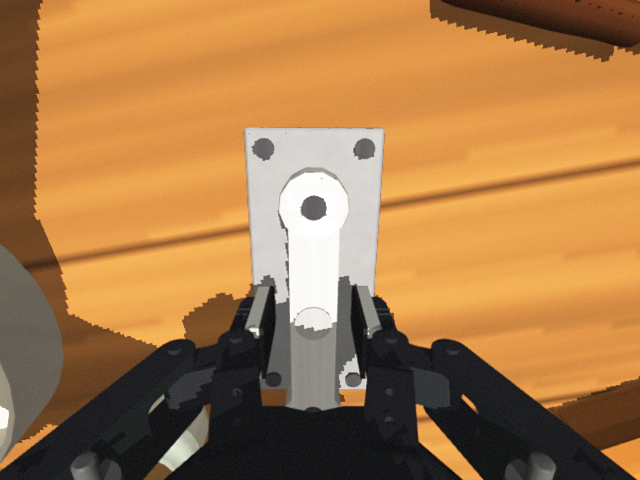

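View pics/s2_sc.png

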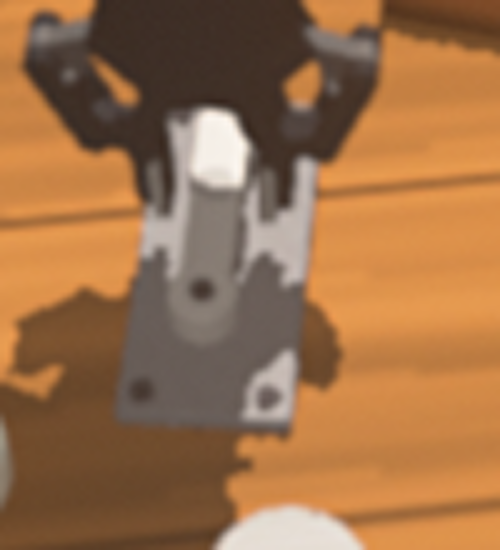

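Rotor B looks level, with its hole still at (314,207). I'll check height and slope with depth along its top, and two-camera heights of the near hole.

```bash
cat > lev.py <<'E'
from h import *; import pickle,sys
c,im,dp=pickle.load(open(sys.argv[1]+'.pkl','rb')); D=cloud(c,dp); 
S=tool(np.radians(-10)); X=-S[:,2]
for v in (190,225,245,265,285,300,318):
    P=D[v,314]; print(v,np.round((P-[.448,-.01,0])@X,4),P[2].round(4))
print('hole plane .056', ((onplane(c,[[314,207.5]],.056)[0]-[.448,-.01,0])@np.c_[X,S[:,0]]).round(4))
E
python3 lev.py s2; python3 -c "
from plant import sensors; print(sensors.read_force())"
```

```text
190 -0.0578 0.0562
225 -0.0438 0.0552
245 -0.0355 0.0553
265 -0.0268 0.0553
285 -0.0177 0.0553
300 -0.011 0.0557
318 -0.003 0.0569
hole plane .056 [-0.051  -0.0002]
[-1.08588494  0.17027648  0.39686377]
```

Rotor B lies level at z≈0.0555 over its whole visible length, with the hole at -51.0 mm from the blade. It is seated and balanced, so it goes into the tray.

```bash
cat >> g.py <<'E'
TY=np.radians(4.5); TR=np.array([.6483,-.2527]); TUB=np.array([.4445,-.2602])
def place(cx,yaw,floor,carry=.13,rel=.32,nm='p'):
    q=quat(tool(yaw)); z=floor+.018+TOP
    print(ctrl.ik([*cx,carry],q))
    ctrl.move_to([*cx,carry],q)
    ctrl.line_to([*cx,z+.02],velocity=.2)
    r=ctrl.line_to([*cx,z+.0005],velocity=.05,max_force=5); print('down',r,sensors.read_tcp_pos(),sensors.read_force())
    hand.grip(rel); ctrl.line_to([*cx,carry+.01],velocity=.25); look(nm); print('gap',sensors.read_finger_gap(),sensors.read_clock())
E
python3 - <<'E'
from g import *
hand.grip(0.0,50); print(sensors.read_finger_gap())
p=sensors.read_tcp_pos(); ctrl.line_to([p[0],p[1],.14],velocity=.2)
c,s=np.cos(TY),np.sin(TY); X=np.array([c,s])
q=quat(tool(TY-np.pi/2)); t=TR+.024*X
for yaw in (TY-np.pi/2,TY+np.pi/2):
  for z in (.13,.033): print(ctrl.ik([*t,z],quat(tool(yaw))))
place(t,TY-np.pi/2,.006,nm='p1')
E
```

```text
0.2169070111829573
[ 0.4413  0.6928 -0.2431  1.4492  0.1812  1.0216  0.2359]
[ 0.4456  0.8041 -0.2489  1.4985  0.2346  0.8683  0.1964]
[-0.3441  1.043   1.2419  1.5119 -1.005   1.3192 -2.0583]
[ 0.9351  1.1825 -1.2529  1.4591  1.1358  1.3229  2.8142]
[ 0.4413  0.6928 -0.2431  1.4492  0.1812  1.0216  0.2359]
down True [ 0.6724 -0.2509  0.0339] [-0.3925  0.1223  5.4574]
gap 0.32093963354610033 14.3167
```

View pics/p1.png

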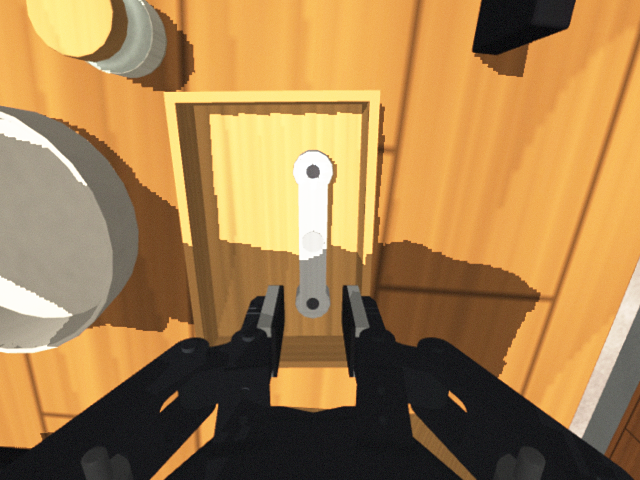

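Rotor B lies flat in the tray (holes at (313,171) and (312,303)). Now I'll query arm postures for A.

```bash
python3 - <<'E'
from g import *
M=tool(RY,np.radians(35)); n=-M[:,1]; top=np.array([.590,.2913,.089])
def show():
  for s in (.009,.04,.08,.12):
    j=ctrl.ik(list(top+s*n),quat(M)); print(s,None if j is None else np.round(j,2))
show()
hand.grip(0.5)
ctrl.move_joints([0.1,0.2,-.55,2.2,1.3,.5,.2]); print(sensors.read_tcp_pos(),sensors.read_clock())
show()
E
```

```text
0.009 [-0.82  0.49  0.22  2.16  2.01  0.14 -0.82]
0.04 [-0.84  0.42  0.22  2.19  1.69  0.15 -0.5 ]
0.08 [-0.56  0.33 -0.15  2.2   1.4   0.3  -0.17]
0.12 [-0.4   0.25 -0.35  2.21  1.22  0.37  0.  ]
[0.5885 0.0662 0.2342] 15.9
0.009 [-0.16  0.56 -0.61  2.11  1.72  0.51 -0.36]
0.04 [-0.15  0.49 -0.63  2.14  1.62  0.5  -0.29]
0.08 [-0.14  0.4  -0.65  2.17  1.48  0.48 -0.18]
0.12 [-0.12  0.3  -0.68  2.19  1.31  0.47 -0.05]
```

```bash
python3 - <<'E'
from g import *
M=tool(RY,np.radians(35)); n=-M[:,1]; top=np.array([.590,.2913,.089])
ctrl.move_joints([-.05,0.1,-.60,2.2,1.2,.5,.0]); print(sensors.read_tcp_pos())
j=ctrl.ik(list(top+.10*n),quat(M)); print(np.round(j,2)); ctrl.move_joints(list(j))
ctrl.line_to(list(top+.04*n),velocity=.15); look('a1'); print(np.round(sensors.read_joint_positions(),2),sensors.read_clock(),sensors.read_tcp_pos(),top+.04*n)
E
```

```text
[0.5529 0.1807 0.2819]
[-0.15  0.35 -0.64  2.18  1.39  0.46 -0.12]
[-0.18  0.48 -0.59  2.14  1.62  0.48 -0.3 ] 17.7333 [0.5679 0.2854 0.1232] [0.5677 0.2857 0.1218]
```

View pics/a1.png

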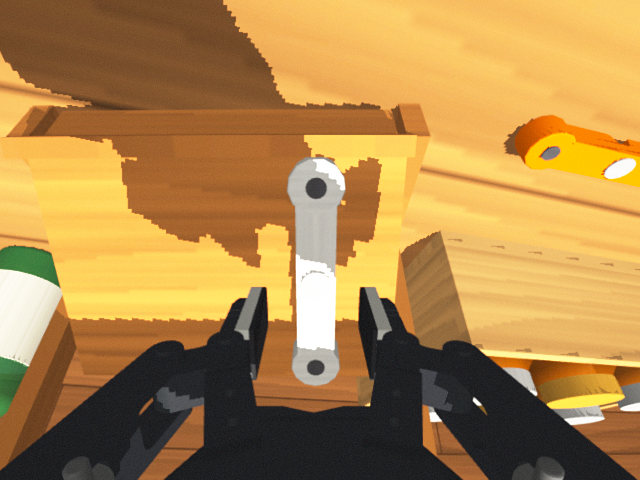

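The jaws are centred on rotor A (holes at (316,188) and (316,367)), with the rail and rack side clear. Grasp, lift out square and go to the stand.

```bash
python3 - <<'E'
from g import *
top=np.array([.590,.2913,.089]); M=tool(RY,np.radians(35)); n=-M[:,1]
r=ctrl.line_to(list(top+TOP*n),velocity=.06,max_force=8)
print('hit',r,sensors.read_tcp_pos(),top+TOP*n)
hand.grip(0.0,50); print('gap',sensors.read_finger_gap(),sensors.read_force())
ctrl.line_to(list(top+.10*n),velocity=.15)
print('gap',sensors.read_finger_gap(),sensors.read_clock(),sensors.read_force())
q=quat(tool(SY)); print(ctrl.ik([*ST,.12],q))
ctrl.move_to([*ST,.115],q); look('t1'); print(sensors.read_clock(),sensors.read_tcp_pos(),sensors.read_finger_gap())
E
```

```text
hit False [0.5848 0.2902 0.0964] [0.585  0.29   0.0964]
gap 0.21713075474415341 [-5.4897 -1.2059  7.0925]
gap 0.22020577150999027 19.4917 [ 0.3118  0.228  -1.9345]
[ 0.4711  0.3776 -0.6649  2.1156  0.3392  0.7527  0.9855]
20.7167 [ 0.449  -0.0093  0.1149] 0.22049833486038228
```

View pics/t1.png

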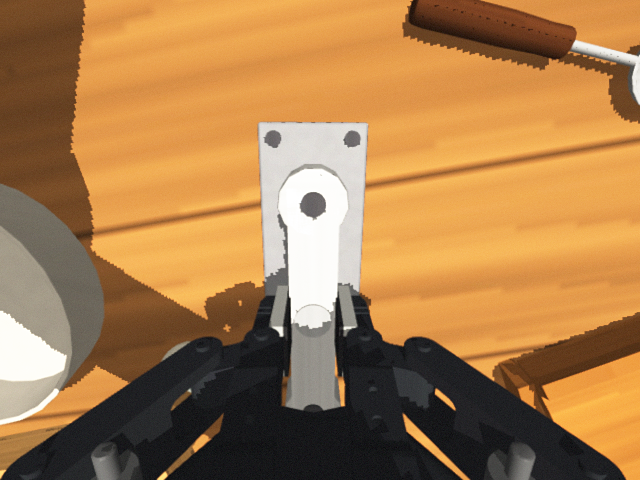

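Rotor A is held, with its hole at (313,205), about 0.8 mm farther out than B's. I'll shift -1.4 mm and balance it.

```bash
python3 -c "
from g import *
balance('t2',-.0014)"; python3 lev.py t2
```

```text
lowered False [ 0.4473 -0.0099  0.0659] [ 0.034  -0.7294 -2.3515]
gap 0.4182671778159905 22.025
23.325
190 -0.0593 0.0716
225 -0.0511 0.0849
245 -0.0436 0.0818
265 -0.0346 0.0769
285 -0.0245 0.0717
300 -0.0154 0.0663
318 -0.0035 0.0601
hole plane .056 [-0.0497  0.0001]
```

View pics/t2.png

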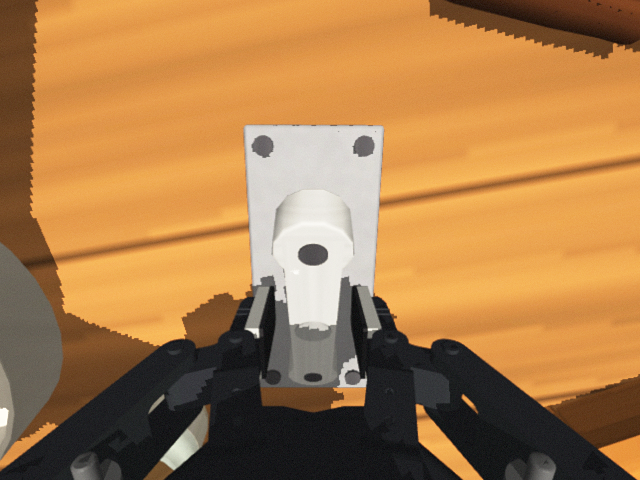

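View pics/t2_sc.png

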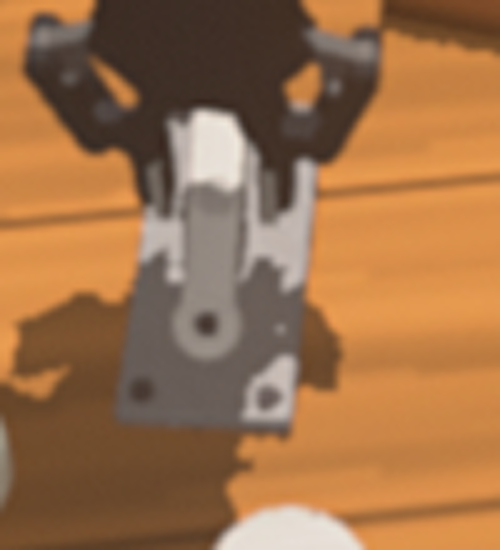

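Rotor A tipped. Its near end is up (hole now at (313,254)) and the top slopes about 26° from z=0.085 down to 0.060, so it is off balance and goes in the tub. I'll tilt the tool to match and regrasp.

```bash
python3 - <<'E'
from g import *
c,im,dp=pickle.load(open('t2.pkl','rb')); D=cloud(c,dp); S=tool(SY); X=-S[:,2]
o=np.array([.448,-.01,0])
P=D[262:318,300:326].reshape(-1,3); a=(P-o)@X; k=np.polyfit(a,P[:,2],1); r=P[:,2]-np.polyval(k,a); print('slope',np.degrees(np.arctan(k[0])),'z at 0',k[1],'res',r.std())
h,_=dark(im,(313,254),14); Ph=D[int(h[1])+0,int(h[0])]; print('hole',h,(Ph-o)@X,Ph[2], 'disc row330',[( (D[v,314]-o)@X).round(4) for v in (322,330)])
th=np.arctan(-k[0]); # hole line point
# ray of hole with fitted plane
oo,d=rays(c,[h]); d=d[0]; t=(k[1]+k[0]*((oo-o)@X)-oo[2])/(d[2]-k[0]*(d@X)); H=oo+t*d
u=X*np.cos(th)-np.array([0,0,1])*np.sin(th); C=H+.051*u; print('H',(H-o)@X,H[2],'C',C,(C-o)@X,'theta',np.degrees(th))
M=tool(SY,-th); n=-M[:,1]; p=C+.011*n; print(p,ctrl.ik(list(p),quat(M)),sensors.read_tcp_pos())
np.save('cp.npy',np.r_[p,quat(M),th])
E
```

```text
slope -36.23992253247438 z at 0 0.05425024947079962 res 0.004908334605703855
hole [309.5248 253.7021] -0.04030497526640766 0.08034863155578756 disc row330 [np.float64(-0.0005), np.float64(0.0045)]
H -0.04182785833530819 0.08490839340731517 C [ 0.4471 -0.0112  0.0548] -0.0006938800268342239 theta 36.23992253247438
[ 0.4535 -0.0124  0.0636] [ 0.4005  0.8281 -0.5999  1.6947  0.2321  1.356   1.101 ] [ 0.4473 -0.01    0.066 ]
```

```bash
python3 - <<'E'
from g import *
c,im,dp=pickle.load(open('t2.pkl','rb')); D=cloud(c,dp); S=tool(SY); X=-S[:,2]
o=np.array([.448,-.01,0])
rows=range(270,319,4)
a=np.array([np.median((D[v,306:322]-o)@X) for v in rows]); z=np.array([np.median(D[v,306:322,2]) for v in rows]); print(a,z)
k=np.polyfit(a,z,1); th=np.arctan(-k[0]); print(np.degrees(th),k[1])
h=np.array([313,254.]); oo,d=rays(c,[h]); d=d[0]; t=(k[1]+k[0]*((oo-o)@X)-oo[2])/(d[2]-k[0]*(d@X)); H=oo+t*d
u=X*np.cos(th)-np.array([0,0,1])*np.sin(th); C=H+.051*u; print('H',(H-o)@X,H[2],'C',C,(C-o)@X)
M=tool(SY,-th); n=-M[:,1]; p=C+.011*n; print(p,ctrl.ik(list(p),quat(M)))
np.save('cp.npy',np.r_[p,quat(M),th])
E
```

```text
[-0.0319 -0.0299 -0.0279 -0.0256 -0.0235 -0.0213 -0.019  -0.0167 -0.0144
 -0.0116 -0.0092 -0.0063 -0.0035] [0.075  0.0739 0.0731 0.0715 0.0706 0.0695 0.0682 0.0672 0.0661 0.0643
 0.0632 0.0616 0.0601]
27.48515987931236 0.05839022248945574
H -0.03938428380740029 0.07887941947633195 C [ 0.4537 -0.0113  0.0553] 0.005859366615832594
[ 0.4587 -0.0122  0.0651] [ 0.4169  0.7444 -0.6158  1.7846  0.2679  1.2058  1.0783]
```

The fit is now clean: tilt 27.5°, top centre at +5.9 mm and z 0.0553. That agrees with a notch pivoting on the blade (+4.6 mm and 0.055 predicted).

```bash
python3 - <<'E'
from g import *
a=np.load('cp.npy'); p,q=list(a[:3]),list(a[3:7])
M=tool(SY,-a[7]); n=-M[:,1]
r=ctrl.line_to(p,q,velocity=.03,max_force=8); print(r,sensors.read_tcp_pos(),sensors.read_force(),sensors.read_clock())
look('u1')
E
```

```text
False [ 0.4582 -0.0118  0.0646] [-0.2525 -0.1731 -1.143 ] 23.9583
```

View pics/u1.png

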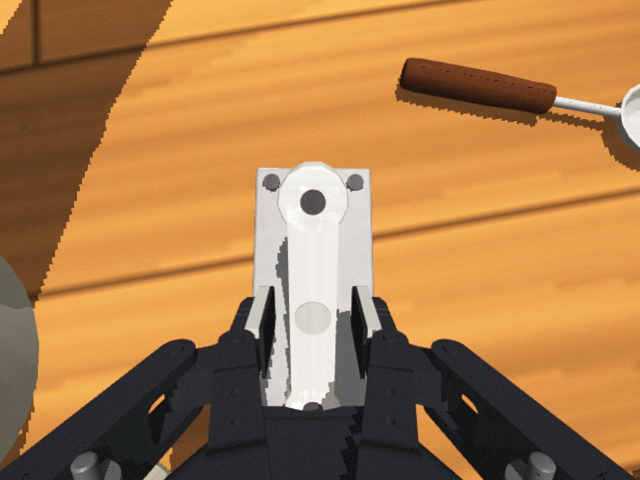

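The tool is aligned with the tipped rotor (hole at (313,202), disc at (313,317)). Grip, lift and place in the tub.

```bash
python3 - <<'E'
from g import *
hand.grip(0.0,50); print(sensors.read_finger_gap())
p=sensors.read_tcp_pos(); ctrl.line_to([p[0],p[1],.14],velocity=.15); print(sensors.read_finger_gap())
for yaw in (-10,-30,-50):
    for z in (.13,.033): print(yaw,ctrl.ik([*TUB,z],quat(tool(np.radians(yaw)))))
place(TUB,np.radians(-30),.005,rel=.42,nm='p2')
im,_=optics.get_image('top'); save('top2',im)
E
```

```text
0.21761828099558178
0.2171243109088577
-10 [ 0.9213  0.4523 -0.6144  1.9594  0.3468  0.8349  1.5141]
-10 [ 0.8492  0.6012 -0.5334  2.0182  0.495   0.6503  1.3865]
-30 [ 0.8633  0.4354 -0.5382  1.963   0.2998  0.8213  1.2069]
-30 [ 0.7918  0.5841 -0.4573  2.022   0.4271  0.6283  1.0966]
-50 [ 0.8053  0.4214 -0.4631  1.9667  0.255   0.8099  0.898 ]
-50 [ 0.7337  0.57   -0.3815  2.0258  0.3585  0.6096  0.8081]
[ 0.8633  0.4354 -0.5382  1.963   0.2998  0.8213  1.2069]
down True [ 0.4449 -0.2605  0.034 ] [-0.6466  1.0204  2.9665]
gap 0.4190490840484873 27.8
```

View pics/p2.png

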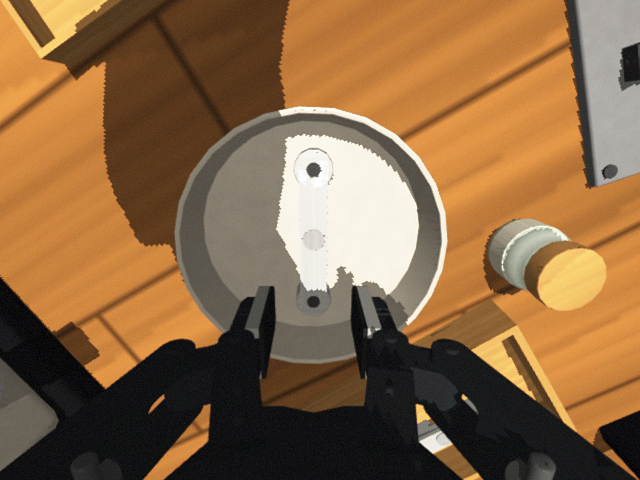

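View pics/top2.png

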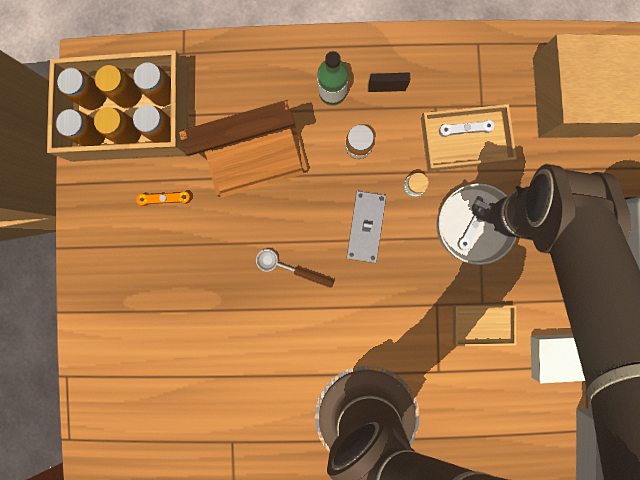

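The top view shows B in the tray at (467,128) and A in the tub at (472,225). The jars are still at (360,140) and (417,183). I'll check flatness by depth, then hand in.

```bash
python3 - <<'E'
from g import *
for n,rows,cols,ctr in (('p1',(172,200,225,280,303),313,[.6483,-.2527]),('p2',(170,195,225,270,302),314,[.4445,-.2602])):
    c,im,dp=pickle.load(open(n+'.pkl','rb')); D=cloud(c,dp); print(n,[round(float(D[v,cols,2]),4) for v in rows],'disc rel',D[240,cols,:2]-ctr)
order.finish_job(); print(sensors.read_clock())
E
```

```text
p1 [0.0261, 0.0224, 0.0242, 0.0244, 0.0237] disc rel [0.0244 0.0014]
p2 [0.0228, 0.0227, 0.022, 0.0218, 0.0239] disc rel [ 0.0009 -0.    ]
the job is handed in; nothing more can be done
the job is handed in; nothing more can be done
```

I balanced both rotors one after the other, sorted them, and handed the job in. The clock read about 28 s at the last check.

- **Rotor B (first):** it stayed level on the knife edge, with its top at z≈0.0555 m and its hole 51 mm from the blade. I laid it in the larger wooden tray.
- **Rotor A (second):** it tipped about 27.5° (about 25° expected), with its notch still on the blade. I regrasped it with the tool tilted to match and laid it in the round white tub.

**Last checks:**
- **Rotors:** both lie flat, tops at about 22–26 mm by depth. B's middle is 24 mm off the tray centre, within its limits, and A's is 1 mm off the tub centre. The gripper was open and clear of everything.
- **Jars:** the top view shows both at the same pixels as at the start.

**What failed or disagreed:**
- The first straight approach at the rack was refused because joint 6 was at its limit. Another arm posture solved it.
- A's upper hole was partly hidden by a finger in one view, so I located A from its lower hole.
- The rotors measured 103 mm apart on the rack, not 100.
- The first tilt fit of the tipped rotor was noisy and gave 36°, so I redid it before regrasping.
- The scene-view fit of the tub was 11 mm off in x and read too large, so I used the top view.

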